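# Put the press changeover parts back in their holders

## Task

The press changeover is done: sort the mixed handful on the bench back to where each kind is kept. The two dark shell holders go upright into the wells of the aluminium stand, one in each; the die lies lengthwise in the wooden cradle with its ring down in the gap between the saddles; the blue-handled brush lies in the long groove of the blue tray and the knurled chamfer tool in the short one, both flat on the bottom. Leave the powder trickler and the wax tin where they stand.

Things in the scene. Friction and masses are not known exactly. Their poses are not given: they have to be found in the camera images.
- shell_holder_a: Shell holder, a small dark steel disc, 25 mm across and 14 mm high (upper rim full width, neck below narrower), standing upright on the bench. 30 g. Origin at the centre of its underside, z up. Grasp across the upper half. Same as shell_holder_b; either may go in either well.
- shell_holder_b: The second shell holder, the same shape and size as the first: dark steel, 25 mm across, 14 mm high. Origin at the centre of its underside, z up.
- die: Press die, a grey steel turned part lying on its side, 82 mm long along its y, body 18 mm thick, with one knurled lock ring 30 mm in diameter, 9 mm wide, its middle at y = +6.5 mm. Origin under mid-length, level with the lowest point of the ring; z up; the body's underside is 6 mm and its axis 15 mm above the origin. About 0.21 kg. Grasp across x at the ring.
- chamfer_tool: Knurled grey steel case mouth chamfer tool with pointed ends, lying flat, 80 mm long along its own y, 16 mm wide (12 to 16 mm at the grip), 15 mm high. Origin at the centre of its underside, z up. About 75 g. Grasp across x at the middle.
- brush: Cleaning brush with a blue handle (on one half) and a thin twisted brass-coloured bristle end, lying flat, 158 mm long along its own y, 16 mm wide (12 to 16 mm at the grip), 15 mm high. Origin at the centre of its underside, z up. About 30 g. Grasp across x at the middle.
- holder_stand: Shell holder stand, fixed to the bench: an aluminium block 54 mm (x) by 112 mm (y) by 14 mm high with two round wells 36 mm wide (2 mm chamfer at the mouth) and 6 mm deep, with black discs in them. Origin at the centre of its underside, z up. Well centres at y = -25 and y = +25 mm, x = 0; well floor 8 mm above the origin.
- die_cradle: Die cradle, fixed: wooden block 70 (x) x 116 (y) x 22 mm high with a channel 34 mm wide along y between cheeks. Channel floor 13.5 mm above the origin on two end saddles (22 to 57 mm either side of y = 0). Between them, y = -22 to +22 mm, is a gap open across the full width, floor 8 mm up, for the die's ring and for fingers. Origin at the centre of the underside. Die may lie either way round.
- tool_tray: Blue plastic tool tray, fixed: 92 (x) x 196 (y) x 14 mm high, with two grooves 30 mm wide along y: the long one, 176 mm, centred at x = -25 mm, the short one, 96 mm, at x = +25 mm, both at y = 0. Groove floor 4 mm above the origin. From y = -24 to +24 mm there are no walls (thumb gaps), so fingers can go down beside a tool. Origin at the centre of its underside, z up.
- trickler: Powder trickler, a bystander to leave alone: black round foot, green cup on top, brass cross tube, 66 x 95 x 80 mm high. Loose. Origin at the centre of its underside. Right of it, behind the holders, stands the red arbor press: its shelf reaches forward to world x = 0.626 from y = -0.33 to -0.07 at z = 0.13 to 0.14, ram and frame behind rise to 0.4 m: carry things past its front.
- wax_tin: Yellow round tin of case wax with a dark green disc on its lid, a bystander to be left alone: 66 mm across, 26 mm high. Loose. Origin at the centre of its underside.

How it is judged:
At the end, for the whole second after the job is handed in: Holders upright on the well floors, one per well, within 10 mm; die with its ring on the gap floor, within 12 mm across, 25 mm along and 0.2 rad; brush in the long groove and chamfer tool in the short, on the floor, within 12 mm across, 15 mm along and 0.2 rad; all released and at rest (x of shell_holder_a in the frame of holder_stand between -0.01 and 0.01 m and z of shell_holder_a in the frame of holder_stand between 0.004 and 0.011 m and angle between each of shell_holder_a, shell_holder_b's own z axis and vertical below 0.15 rad and x of shell_holder_b in the frame of holder_stand between -0.01 and 0.01 m and z of shell_holder_b in the frame of holder_stand between 0.004 and 0.011 m and ((y of shell_holder_a in the frame of holder_stand between -0.035 and -0.015 m and y of shell_holder_b in the frame of holder_stand between 0.015 and 0.035 m) or (y of shell_holder_a in the frame of holder_stand between 0.015 and 0.035 m and y of shell_holder_b in the frame of holder_stand between -0.035 and -0.015 m)) and x of die in the frame of die_cradle between -0.012 and 0.012 m and y of die in the frame of die_cradle between -0.025 and 0.025 m and z of die in the frame of die_cradle between 0.005 and 0.012 m and angle between the y axis of die and the y axis of die_cradle, either way round below 0.2 rad and x of brush in the frame of tool_tray between -0.037 and -0.013 m and y of brush in the frame of tool_tray between -0.015 and 0.015 m and z of brush in the frame of tool_tray between 0.001 and 0.0075 m and angle between the y axis of each of brush, chamfer_tool and the y axis of tool_tray, either way round below 0.2 rad and x of chamfer_tool in the frame of tool_tray between 0.013 and 0.037 m and y of chamfer_tool in the frame of tool_tray between -0.015 and 0.015 m and z of chamfer_tool in the frame of tool_tray between 0.001 and 0.0075 m and linear speed of each of shell_holder_a, shell_holder_b, die, brush, chamfer_tool below 0.02 m/s and angular speed of each of shell_holder_a, shell_holder_b, die, brush, chamfer_tool below 0.3 rad/s); the robot touches nothing.
It fails at once if the trickler is pushed more than 15 mm or tipped (distance of trickler from where it was at the start of the episode above 0.015 m or angle between trickler's own z axis and vertical above 0.3 rad).
It fails at once if the wax tin is pushed more than 15 mm (distance of wax_tin from where it was at the start of the episode above 0.015 m).
It also fails if it takes over 122 s, if anything falls off the work surface, if the arm or the gripper's body presses on something with over 40 N, if the wrist force passes 120 N, or if a joint passes its speed limit or range.

## Robot

A 6-joint arm with a two-finger parallel gripper is mounted at the origin on a cart in front of the work surface, level with it; the furniture and walls round the work are solid. World frame = base frame: x ahead of the robot, y to its left, z up, the work surface at z = 0. Lengths are in m, angles in rad, forces in N, time in s.
With the tool pointing down it reaches from about 0.35 to 0.875 m from the base axis. Payload 4.2 kg.
Tool frame: the origin (TCP) lies at the centre of the arm's flange, where the gripper is bolted on; the fingertips stand 182 mm ahead of it and the grasp point (between the pads) lies ahead of it (bot.grasp_offset is the z of the grasp point in the tool frame, in m); z points along the fingers, y is the line along which they close (so a half turn about z gives the same grasp; the last joint's range is limited). The gripper opens to 87 mm and grips with 3 to 60 N. Pads are 19 mm wide; open, the fingers measure 117 mm over their backs; the gripper's body (75 mm by 190 mm) begins 51 mm behind the grasp point.
Start: joints at [1.468, 0.385, 0.008, 0, -1.194, -0.259], TCP at [0.221, 0.585, 0.405] pointing down, gripper open.
Joint ranges: [-3.14, 3.14], [-1.21, 2.06], [-1.07, 1.41], [-3.16, 2.05], [-2.99, -0.16], [-3.1, 3.1]. Speed limits (rad/s): [2.79, 2.79, 3.14, 3.14, 3.14, 3.14].

## Interface

Orientations are given as a unit quaternion [x, y, z, w].
In Python, from cell import bot, read_camera, camera_params, workorder gives the robot as it stands. The module is installed in compiled form; this text tells all that it offers.
- The arm moves only by the tool drive_tool, never from a script. Its argument "motion" is a list of rows, each an object of numbers: "dx", "dy", "dz": the shift along the tool's x, y, z in units of 50 mm (1.0 is 50 mm); "rx", "ry", "rz": the turn, a rotation vector about the tool's x, y, z in units of 4 degrees (1.0 is 4 degrees); "claw": the closure, from 0 (fully open) to 1 (shut). In form: [{"dx": .., "dy": .., "dz": .., "rx": .., "ry": .., "rz": .., "claw": ..}, ...]. A call has 1 to 12 rows; each row shifts and turns the commanded pose from where the row before left it, along the tool's axes as they then stand; what a row does not reach is not made up. A row lasts 1/8 s, in which the tool goes at most 62.5 mm and 10.7 degrees, less where a joint would pass 70% of its speed; a pose out of reach is approached as far as the arm can. A call with a number of a shift or a turn outside -1 to 1 is refused whole. A call with a gripper value outside its range is refused whole. The fingers move at their own pace and stop on an object; "newtons" is the grip in N (left out, the last holds). Time passes only in rows, so rows that do not move let the fingers close. It gives the time, the measured TCP pose, the force, the opening and the grip force at its end, in the units of the state.
- bot.state(): the state, without advancing time (a new reading comes with each control period).
- read_camera(name): name is "side" or "top"; returns the picture (420x560x3 uint8, red, green, blue); there is no depth.
- camera_params(name): a dict with "fx", "fy", "cx", "cy" (pixels), "rvec" (rotation vector, rad) and "tvec" (3), from world to camera coordinates, as OpenCV has them. Camera axes: x right, y down, z forward; pixel columns grow to the right and rows downward; lengths in m; the calibration is good to about 2 mm. A picture is of the moment at which its call begins. camera_params takes no time and is no camera call.
- workorder.job_done(): hands the job in; it is judged then, once.
The state is a dict: "t": time; "joint_pos": joint angles; "joint_vel": joint speeds; "joint_efforts": joint torques, N m; "tool_pos": TCP position; "tool_rot": TCP orientation; "contact_force": force on the tool from outside, world axes, zero at the start; "wrist_torque": the same for the moment, N m; "gripper_width": opening from 0.0 (shut) to 1.0 (fully open); "grasp_force": force on a finger pad.
Only numpy, scipy, OpenCV 4.12 (cv2) and the standard library are available. Lean on these libraries where they do the work, as an engineer would, in place of code of your own. Each camera call takes 0.05 s, during which the arm holds its last target. There are 200 camera calls.

## Working session

There is one attempt and no reset: what is moved stays moved. The work goes in short steps, Python scripts to look and compute and a tool call to move; the robot and the scene stay as the last step left them, time stands still between calls to the robot, and variables do not carry over. Pictures are saved under pics/ and viewed, at most 14 in all, crops included, and the job is handed in when it is done.

Besides the shell and the picture viewer there is one more tool, called after "Call:" as a command line: name --argument value ..., lists and objects as JSON in quotes. drive_tool: Moves the arm, as the interface text tells. Its arguments: {"type":"object","properties":{"motion":{"type":"array"},"newtons":{"type":"number"}},"required":["motion"]}

```bash
mkdir -p pics; python3 - <<'E'
from cell import bot, read_camera, camera_params
import cv2
for n in("top","side"):
    cv2.imwrite(f"pics/{n}0.png",cv2.cvtColor(read_camera(n),cv2.COLOR_RGB2BGR))
    print(camera_params(n))
print(bot.state(),bot.grasp_offset)
E
```

```text
{'fx': 417.8310087112891, 'fy': 417.8310087112891, 'cx': 281.2336650373288, 'cy': 210.19094921064885, 'rvec': array([ 2.10723281, -2.16670436,  0.12554709]), 'tvec': array([0.03272786, 0.568985  , 0.98965152])}
{'fx': 411.72049418826083, 'fy': 411.72049418826083, 'cx': 277.3923615956282, 'cy': 220.54263797398076, 'rvec': array([ 2.04339057, -1.22677365,  0.5216313 ]), 'tvec': array([-0.27201401,  0.38523955,  0.55004548])}
{'t': 0.1, 'joint_pos': array([ 1.46759066e+00,  3.85482512e-01,  6.81404582e-03, -4.29207237e-04,
       -1.19401247e+00, -2.58607374e-01]), 'joint_vel': array([-0.00074047, -0.00101163,  0.00243053,  0.00094789,  0.00137423,
       -0.00093411]), 'joint_efforts': array([-2.53441085e-04, -3.91692066e+01,  1.87934035e+01,  4.23185930e+00,
        1.34429461e-02, -7.69675762e-05]), 'tool_pos': array([0.2211327 , 0.58439302, 0.40378797]), 'tool_rot': array([ 9.83666295e-01, -1.79999147e-01, -1.25729312e-04,  9.54943867e-04]), 'contact_force': array([-0.55656877,  0.15478203, -0.85236415]), 'wrist_torque': array([ 0.03580101, -0.00843935,  0.01992688]), 'grasp_force': 0.0, 'gripper_width': 0.9997588994741389} 0.1635
```

View pics/top0.png

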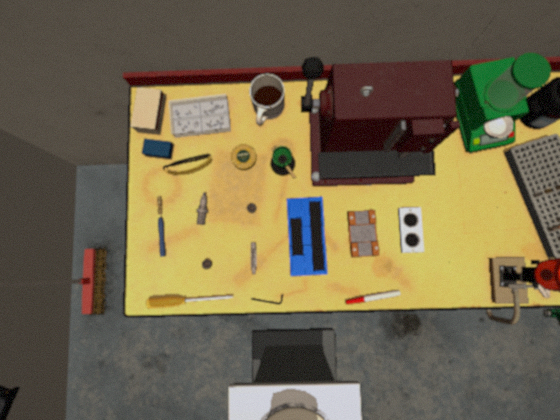

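View pics/side0.png

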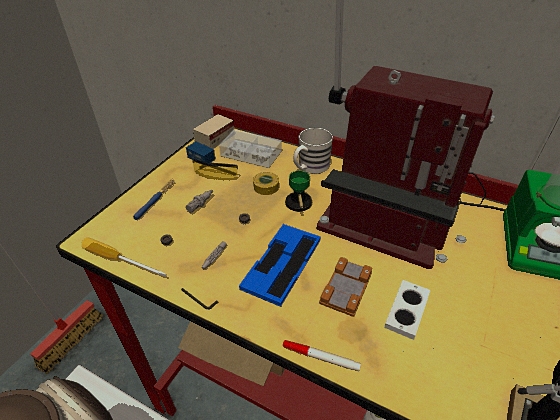

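The top view shows the brush at (162,228), die (203,208), holders (252,208) and (207,264), and chamfer tool (254,257). The tray is at (307,236), cradle (363,233), stand (411,230), tin (243,156) and trickler (283,160). The side view shows the same layout: brush (154,200), die (199,202), holders (167,240) and (244,218), chamfer (215,255).

```bash
cat > h.py <<'E'
import numpy as np, cv2
from cell import bot, read_camera, camera_params
def cam(n):
    c=camera_params(n); K=np.array([[c['fx'],0,c['cx']],[0,c['fy'],c['cy']],[0,0,1]])
    return K,cv2.Rodrigues(np.array(c['rvec']))[0],np.array(c['tvec'])
def plane(n,uv,z):
    K,R,t=cam(n); uv=np.reshape(uv,(-1,2)).astype(float)
    d=(R.T@np.linalg.inv(K)@np.c_[uv,np.ones(len(uv))].T).T; C=-R.T@t
    return C+d*((z-C[2])/d[:,2])[:,None]
def tri(a,b):
    P=[]
    for n in("top","side"):
        K,R,t=cam(n);P.append(K@np.c_[R,t])
    X=cv2.triangulatePoints(P[0],P[1],np.array(a,float).reshape(2,1),np.array(b,float).reshape(2,1))[:,0]
    return X[:3]/X[3]
def mask(img):   # not bench yellow
    h=cv2.cvtColor(img,cv2.COLOR_RGB2HSV)
    y=((h[...,0]>14)&(h[...,0]<34)&(h[...,1]>90)&(h[...,2]>145))
    return (~y).astype(np.uint8)
def comp(img,seed,m=None,r=9):
    m=mask(img) if m is None else m
    n,l,s,c=cv2.connectedComponentsWithStats(m)
    w=l[seed[1]-r:seed[1]+r+1,seed[0]-r:seed[0]+r+1]; k=w[w>0]
    if k.size==0: return None
    k=np.bincount(k).argmax(); return (l==k).astype(np.uint8),c[k],s[k]
def shot(name=None):
    o={n:read_camera(n) for n in("top","side")}
    return o
def cnt(m):
    return max(cv2.findContours(m,cv2.RETR_EXTERNAL,cv2.CHAIN_APPROX_NONE)[0],key=len)[:,0]
def rect(n,m,z):
    P=plane(n,cnt(m),z)[:,:2]*1000
    (c,s,a)=cv2.minAreaRect(P.astype(np.float32)); 
    if s[0]<s[1]: a+=90
    return np.round(c,1),np.round(sorted(s),1),round((a+90)%180-90,1)  # angle of long axis from world x
E
cat > m.py <<'E'
from h import *
o=shot()
S=dict(brush=((162,235),(150,205),.0075),die=((203,208),(199,202),.015),chamfer=((254,257),(215,255),.0075),hA=((252,208),(244,218),.014),hB=((207,264),(167,240),.014),
 tray=((307,200),(300,237),.014),cradle=((363,233),(345,285),.02),stand=((404,230),(396,315),.014),tin=((243,156),(265,183),.026))
for k,(a,b,z) in S.items():
    A=comp(o['top'],a);B=comp(o['side'],b)
    print(k,rect('top',A[0],z),'areas',A[2][4],B[2][4],'tri',np.round(tri(A[1],B[1])*1000,1), 'boxes',A[2][:4],B[2][:4])
a=cv2.resize(o['top'][185:285,140:300],None,fx=5,fy=5,interpolation=2)
cv2.imwrite('pics/c1.png',a[...,::-1])
a=cv2.resize(o['top'][185:285,280:440],None,fx=5,fy=5,interpolation=2)
cv2.imwrite('pics/c2.png',a[...,::-1])
E
python3 m.py
```

```text
brush (array([516.2, 324.3]), array([15. , 99.9]), 5.0) areas 221 361 tri [518.1 313.9  24.1] boxes [158 217   8  40] [133 180  43  41]
die (array([583.7, 218.7]), array([25.5, 79.6]), 0.1) areas 232 349 tri [580.6 217.9  13.7] boxes [197 193  11  32] [185 190  30  25]
chamfer (array([455.5,  90.3]), array([12.6, 74.9]), -0.9) areas 150 270 tri [457.7  89.9   9. ] boxes [251 243   6  31] [201 241  27  29]
hA (array([582.6,  94. ]), array([20.3, 23.2]), -1.0) areas 72 111 tri [583.5  92.9  10.6] boxes [247 203   9  10] [239 213  12  12]
hB (array([445.8, 207.5]), array([22.6, 24.8]), -0.1) areas 83 125 tri [445.5 207.2  10.3] boxes [202 258  10  11] [160 234  14  13]
tray (array([507.6, -44. ]), array([ 95.2, 198.7]), 1.3) areas 2998 3483 tri [506.5 -43.8   1.3] boxes [286 196  42  81] [239 223  82  84]
cradle (array([ 510.2, -182.2]), array([ 68.6, 113.6]), 2.6) areas 1207 1890 tri [ 510.8 -185.3    6.8] boxes [347 210  32  47] [319 257  53  60]
stand (array([ 515.7, -304.4]), array([ 58.7, 114. ]), 0.0) areas 1087 1624 tri [ 515.8 -306.5    7.2] boxes [398 207  27  46] [384 280  46  60]
tin (array([714.4, 111.2]), array([30.8, 31.8]), -0.9) areas 141 117 tri [714.3 110.4  29.1] boxes [237 150  13  13] [256 175  18  10]
```

View pics/c1.png

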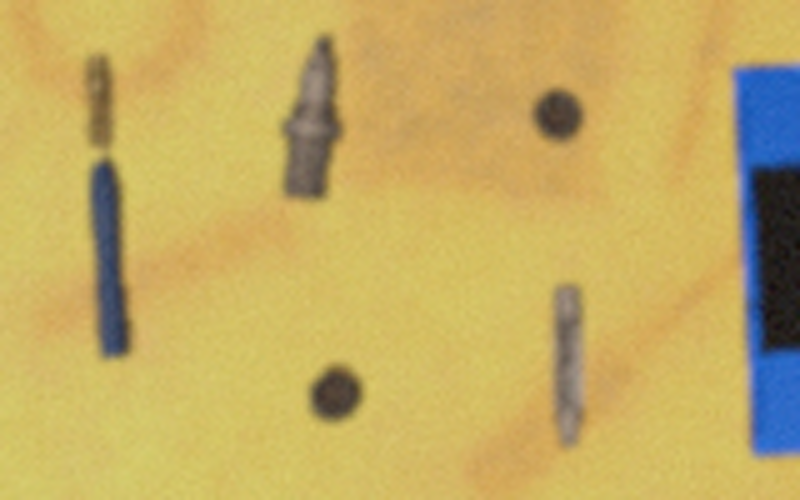

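View pics/c2.png

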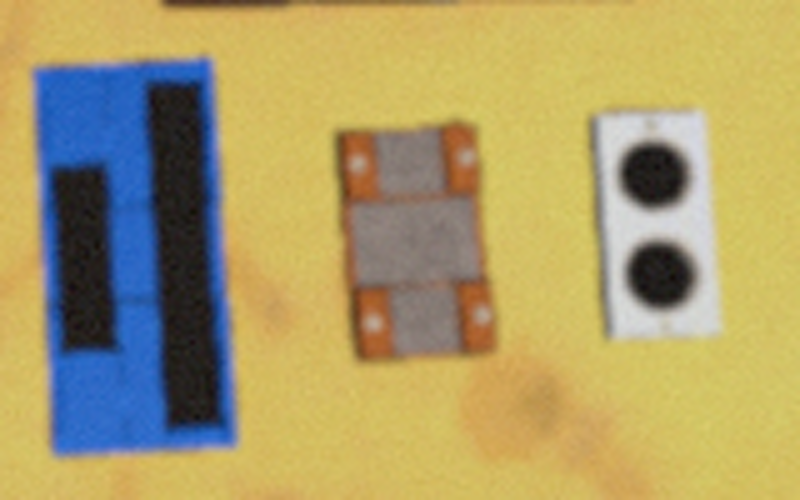

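The first crop shows the brush spanning crop rows 57–355 at x≈100–115, with the handle on the lower half. The die's ring is at crop (313,128), and its axis leans to the right at the top. The chamfer tool is at (567,362), and the holders are at (558,115) and (335,393). The second crop shows the short groove on the left (85,258), the long one on the right (185,255), the cradle gap at (417,242), and the wells at (655,174) and (661,275).

```bash
cat > m2.py <<'E'
from h import *
o=shot()
def line(m,z,n='top'):
    v,u=np.nonzero(m); P=(plane(n,np.c_[u,v],z)[:,:2]*1000).astype(np.float32)
    d=cv2.fitLine(P,cv2.DIST_L2,0,.01,.01)[:,0]; c=P.mean(0)
    if d[0]<0:d=-d
    s=(P-c)@d[:2]; w=(P-c)@np.array([-d[1],d[0]])
    mid=c+d[:2]*(s.max()+s.min())/2
    return np.round(mid,1),'ang',round(np.degrees(np.arctan2(d[1],d[0])),1),'len',np.round(np.ptp(s),1),'wid',np.round(np.ptp(w),1),'cen',c.round(1)
t=o['top'];M=mask(t)
a=comp(t,(162,235));b=comp(t,(159,204),r=4)
print('blue',line(a[0],.0075)); print('brass',line(b[0],.0075)); print('brush',line(a[0]|b[0],.0075))
print('die',line(comp(t,(203,208))[0],.015),'ringpx',plane('top',(202.6,210.4),.015)*1000)
print('chamf',line(comp(t,(254,257))[0],.0075))
for k,s in dict(tray=(307,200),cradle=(363,233),stand=(404,230)).items(): print(k,line(comp(t,s)[0],dict(tray=.014,cradle=.021,stand=.014)[k]))
D=(t.max(2)<70).astype(np.uint8)
for k,s,z in(('short',(297,237),.004),('long',(317,236),.004),('w1',(411,220),.008),('w2',(412,240),.008)):
    A=comp(t,s,D);print(k,line(A[0],z),A[2][4])
    Ds=(o['side'].max(2)<70).astype(np.uint8)
    ss=dict(short=(270,258),long=(298,265),w1=(411,297),w2=(403,317))[k]
    B=comp(o['side'],ss,Ds); print('   tri',tri(A[1],B[1])*1000,B[2])
E
python3 m2.py
```

```text
blue (array([516.2, 324.2], dtype=float32), 'ang', np.float32(4.8), 'len', np.float32(99.9), 'wid', np.float32(15.0), 'cen', array([515.1, 324.1], dtype=float32))
brass (array([597.1, 329.1], dtype=float32), 'ang', np.float32(1.5), 'len', np.float32(41.6), 'wid', np.float32(8.1), 'cen', array([596.3, 329.1], dtype=float32))
brush (array([542.1, 325.9], dtype=float32), 'ang', np.float32(4.0), 'len', np.float32(151.8), 'wid', np.float32(15.6), 'cen', array([529.7, 325. ], dtype=float32))
die (array([584. , 217.7], dtype=float32), 'ang', np.float32(-7.9), 'len', np.float32(80.0), 'wid', np.float32(26.4), 'cen', array([579.8, 218.3], dtype=float32)) ringpx [[578.69776927 217.12872031  15.        ]]
chamf (array([455.6,  90.9], dtype=float32), 'ang', np.float32(0.4), 'len', np.float32(75.0), 'wid', np.float32(13.3), 'cen', array([456.9,  90.9], dtype=float32))
tray (array([507.6, -43.8], dtype=float32), 'ang', np.float32(1.3), 'len', np.float32(198.7), 'wid', np.float32(95.3), 'cen', array([506.4, -43.8], dtype=float32))
cradle (array([ 510.2, -181.8], dtype=float32), 'ang', np.float32(3.
[... 532 characters left out ...]
.8], dtype=float32), 'ang', np.float32(1.3), 'len', np.float32(170.3), 'wid', np.float32(24.2), 'cen', array([508.1, -68.8], dtype=float32)) 638
   tri [507.32837413 -68.10848378   4.35729361] [267 235  47  63 877]
w1 (array([ 540.7, -306.4], dtype=float32), 'ang', np.float32(52.0), 'len', np.float32(28.6), 'wid', np.float32(27.8), 'cen', array([ 540.7, -306.3], dtype=float32)) 106
   tri [ 540.50529151 -305.60339544   13.78025224] [403 291  18  14 195]
w2 (array([ 490.2, -305.8], dtype=float32), 'ang', np.float32(31.9), 'len', np.float32(28.5), 'wid', np.float32(27.4), 'cen', array([ 490.3, -305.8], dtype=float32)) 108
   tri [ 490.55637473 -305.37122064   13.89304992] [395 310  20  15 224]
```

Call:
drive_tool --motion '[{"rz": -1, "dz": 0.4, "claw": 0.3}, {"rz": -1, "dz": 0.4, "claw": 0.3}, {"rz": -1, "dz": 0.4, "claw": 0.3}, {"rz": -1, "dz": 0.4, "claw": 0.3}, {"rz": -1, "dz": 0.4, "claw": 0.3}, {"rz": -1, "dz": 0.4, "claw": 0.3}, {"rz": -0.3, "dz": 0.4, "claw": 0.3}, {"dx": 0.8, "dy": 0.8, "claw": 0.3}, {"dx": 0.8, "dy": 0.8, "claw": 0.3}, {"dx": 0.8, "dy": 0.8, "claw": 0.3}, {"dx": 0.8, "dy": 0.8, "claw": 0.3}, {"dx": 0.8, "dy": 0.8, "claw": 0.3}]' --newtons 15

```text
validation failed for argument at $.mo...
```

```bash
cat > go.py <<'E'
# remaining shift/turn to x y z(mm) heading(deg), in tool units
import sys,numpy as np
from cell import bot
from scipy.spatial.transform import Rotation as Ro
s=bot.state();x,y,z,h=map(float,sys.argv[1:5])
R=Ro.from_quat(s['tool_rot']).as_matrix();hd=np.degrees(np.arctan2(R[1,0],R[0,0]))
d=R.T@(np.array([x,y,z])/1000-s['tool_pos'])/.05
tilt=R.T@np.cross(R[:,2],[0,0,-1])
print('t',round(s['t'],2),'pos',np.round(np.array(s['tool_pos'])*1000,1),'hd',round(hd,2),'w',round(s['gripper_width']*87,1),'gf',s['grasp_force'],'F',np.round(s['contact_force'],1))
print('dx dy dz',np.round(d,3),'rz',round(-((h-hd+180)%360-180)/4,2),'tilt units',np.round(np.degrees(tilt)/4,2),'q',np.round(s['joint_pos'],2))
E
python3 go.py 542 326 187 4.4
```

```text
t 0.3 pos [221.2 584.5 404.4] hd -20.73 w 86.8 gf 0.0 F [-0.1 -0.3  1.3]
dx dy dz [7.831 2.56  4.35 ] rz -6.28 tilt units [ 0.01 -0.    0.  ] q [ 1.47  0.38  0.01 -0.   -1.19 -0.26]
```

Call:
drive_tool --motion '[{"dx": 0, "dy": 0, "dz": 0.4, "rx": 0, "ry": 0, "rz": -1, "claw": 0.3}, {"dx": 0, "dy": 0, "dz": 0.4, "rx": 0, "ry": 0, "rz": -1, "claw": 0.3}, {"dx": 0, "dy": 0, "dz": 0.4, "rx": 0, "ry": 0, "rz": -1, "claw": 0.3}, {"dx": 0, "dy": 0, "dz": 0.4, "rx": 0, "ry": 0, "rz": -1, "claw": 0.3}, {"dx": 0, "dy": 0, "dz": 0.4, "rx": 0, "ry": 0, "rz": -1, "claw": 0.3}, {"dx": 0, "dy": 0, "dz": 0.4, "rx": 0, "ry": 0, "rz": -1, "claw": 0.3}, {"dx": 0, "dy": 0, "dz": 0.4, "rx": 0, "ry": 0, "rz": -0.3, "claw": 0.3}, {"dx": 0.8, "dy": 0.8, "dz": 0, "rx": 0, "ry": 0, "rz": 0, "claw": 0.3}, {"dx": 0.8, "dy": 0.8, "dz": 0, "rx": 0, "ry": 0, "rz": 0, "claw": 0.3}, {"dx": 0.8, "dy": 0.8, "dz": 0, "rx": 0, "ry": 0, "rz": 0, "claw": 0.3}, {"dx": 0.8, "dy": 0.8, "dz": 0, "rx": 0, "ry": 0, "rz": 0, "claw": 0.3}, {"dx": 0.8, "dy": 0.8, "dz": 0, "rx": 0, "ry": 0, "rz": 0, "claw": 0.3}]' --newtons 15

```text
t: 1.8
tool_pos: [0.4374, 0.3995, 0.2649]
tool_rot: [0.999, 0.039, 0.0, -0.0]
contact_force: [1.1, 0.5, -1.3]
gripper_width: 0.702
grasp_force: 0.0
```

```bash
python3 go.py 542 326 187 4.4
```

```text
t 1.8 pos [437.4 399.5 264.9] hd 4.5 w 61.1 gf 0.0 F [ 1.1  0.5 -1.3]
dx dy dz [1.97  1.631 1.558] rz 0.02 tilt units [-0. -0. -0.] q [ 1.01  0.46 -0.25  0.   -0.85  0.64]
```

Call:
drive_tool --motion '[{"dx": 0.66, "dy": 0.54, "dz": 0, "rx": 0, "ry": 0, "rz": 0, "claw": 0.4}, {"dx": 0.66, "dy": 0.54, "dz": 0.2, "rx": 0, "ry": 0, "rz": 0, "claw": 0.4}, {"dx": 0.65, "dy": 0.55, "dz": 0.4, "rx": 0, "ry": 0, "rz": 0, "claw": 0.4}, {"dx": 0, "dy": 0, "dz": 0.5, "rx": 0, "ry": 0, "rz": 0, "claw": 0.4}, {"dx": 0, "dy": 0, "dz": 0.44, "rx": 0, "ry": 0, "rz": 0, "claw": 0.4}, {"dx": 0, "dy": 0, "dz": 0, "rx": 0, "ry": 0, "rz": 0, "claw": 0.4}]'

```text
t: 2.55
tool_pos: [0.5403, 0.3265, 0.1858]
tool_rot: [0.999, 0.039, -0.002, 0.002]
contact_force: [-0.3, 0.9, 0.7]
gripper_width: 0.604
grasp_force: 0.0
```

```bash
python3 go.py 542 326 187 4.4; python3 - <<'E'
from h import *
cv2.imwrite('pics/s1.png',cv2.resize(read_camera('side')[120:320,60:340],None,fx=2.5,fy=2.5)[...,::-1])
E
```

```text
t 2.55 pos [540.3 326.5 185.8] hd 4.44 w 52.6 gf 0.0 F [-0.3  0.9  0.7]
dx dy dz [ 0.032  0.013 -0.024] rz 0.01 tilt units [ 0.04  0.05 -0.  ] q [ 0.8   0.62 -0.21 -0.   -0.75  0.85]
```

View pics/s1.png

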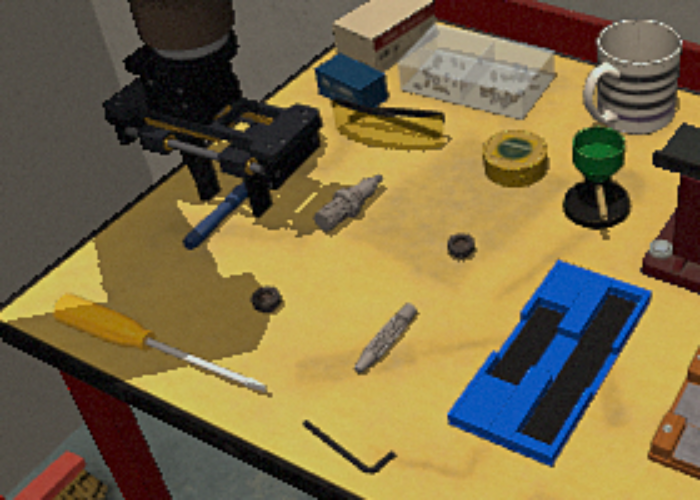

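The fingers straddle the brush handle near its middle (crop 235,195), so I can close and lift.

Call:
drive_tool --motion '[{"dx": 0, "dy": 0, "dz": 0, "rx": 0, "ry": 0, "rz": 0, "claw": 1}, {"dx": 0, "dy": 0, "dz": 0, "rx": 0, "ry": 0, "rz": 0, "claw": 1}, {"dx": 0, "dy": 0, "dz": 0, "rx": 0, "ry": 0, "rz": 0, "claw": 1}, {"dx": 0, "dy": 0, "dz": 0, "rx": 0, "ry": 0, "rz": 0, "claw": 1}, {"dx": 0, "dy": 0, "dz": 0, "rx": 0, "ry": 0, "rz": 0, "claw": 1}, {"dx": 0, "dy": 0, "dz": -0.4, "rx": 0, "ry": 0, "rz": 0, "claw": 1}, {"dx": 0, "dy": 0, "dz": -0.6, "rx": 0, "ry": 0, "rz": 0, "claw": 1}]'

```text
t: 3.48
tool_pos: [0.5404, 0.3269, 0.237]
tool_rot: [0.999, 0.039, -0.001, 0.001]
contact_force: [0.2, 0.8, -0.2]
gripper_width: 0.121
grasp_force: 15.0
```

```bash
python3 go.py 508 -68.8 191 1.5
```

```text
t 3.48 pos [540.4 326.9 237. ] hd 4.46 w 10.5 gf 15.000052750110626 F [ 0.2  0.8 -0.2]
dx dy dz [-1.259  7.837  0.94 ] rz 0.74 tilt units [ 0.03  0.04 -0.  ] q [ 0.8   0.55 -0.17 -0.   -0.85  0.85]
```

Call:
drive_tool --motion '[{"dx": 0, "dy": 0, "dz": 0, "rx": 0, "ry": 0, "rz": 0.74, "claw": 1}, {"dx": -0.1, "dy": 0.5, "dz": 0, "rx": 0, "ry": 0, "rz": 0, "claw": 1}, {"dx": -0.1, "dy": 0.9, "dz": 0, "rx": 0, "ry": 0, "rz": 0, "claw": 1}, {"dx": -0.1, "dy": 0.95, "dz": 0, "rx": 0, "ry": 0, "rz": 0, "claw": 1}, {"dx": -0.1, "dy": 0.95, "dz": 0, "rx": 0, "ry": 0, "rz": 0, "claw": 1}, {"dx": -0.1, "dy": 0.95, "dz": 0, "rx": 0, "ry": 0, "rz": 0, "claw": 1}, {"dx": -0.1, "dy": 0.95, "dz": 0, "rx": 0, "ry": 0, "rz": 0, "claw": 1}, {"dx": -0.1, "dy": 0.95, "dz": 0, "rx": 0, "ry": 0, "rz": 0, "claw": 1}, {"dx": -0.1, "dy": 0.95, "dz": 0, "rx": 0, "ry": 0, "rz": 0, "claw": 1}, {"dx": -0.05, "dy": 0.8, "dz": 0, "rx": 0, "ry": 0, "rz": 0, "claw": 1}, {"dx": 0, "dy": 0, "dz": 0.3, "rx": 0, "ry": 0, "rz": 0, "claw": 1}, {"dx": 0, "dy": 0, "dz": 0, "rx": 0, "ry": 0, "rz": 0, "claw": 1}]'

```text
t: 4.97
tool_pos: [0.5081, -0.0689, 0.2216]
tool_rot: [1.0, 0.013, -0.002, 0.0]
contact_force: [0.0, -0.0, -0.3]
gripper_width: 0.126
grasp_force: 15.0
```

```bash
python3 go.py 508 -68.8 190.5 1.5;python3 - <<'E'
from h import *
cv2.imwrite('pics/s2.png',cv2.resize(read_camera('side')[140:340,180:460],None,fx=2.5,fy=2.5)[...,::-1])
E
```

```text
t 4.97 pos [508.1 -68.9 221.6] hd 1.47 w 11.0 gf 15.000128298997879 F [ 0.  -0.  -0.3]
dx dy dz [ 0.    -0.003  0.621] rz -0.01 tilt units [ 0.    0.04 -0.  ] q [ 0.18  0.41 -0.49 -0.   -0.67  1.41]
```

View pics/s2.png

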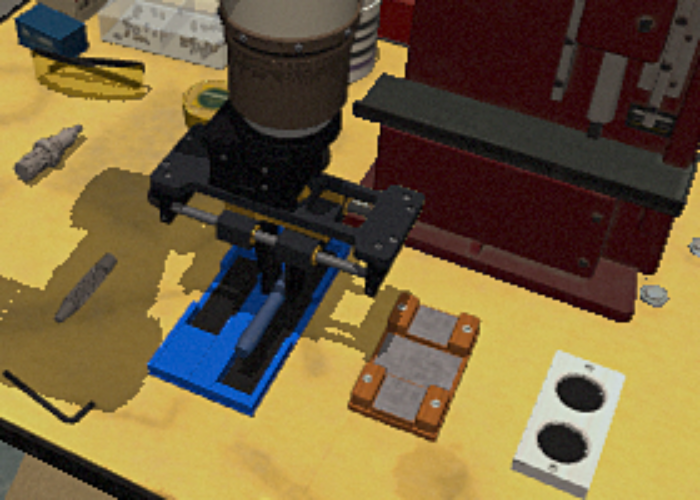

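The brush hangs straight over the long groove (crop 260,320), so I'll lower it and release.

Call:
drive_tool --motion '[{"dx": 0, "dy": 0, "dz": 0.32, "rx": 0, "ry": 0, "rz": 0, "claw": 1}, {"dx": 0, "dy": 0, "dz": 0.2, "rx": 0, "ry": 0, "rz": 0, "claw": 1}, {"dx": 0, "dy": 0, "dz": 0.1, "rx": 0, "ry": 0, "rz": 0, "claw": 1}, {"dx": 0, "dy": 0, "dz": 0, "rx": 0, "ry": 0, "rz": 0, "claw": 0.6}, {"dx": 0, "dy": 0, "dz": 0, "rx": 0, "ry": 0, "rz": 0, "claw": 0.6}, {"dx": 0, "dy": 0, "dz": 0, "rx": 0, "ry": 0, "rz": 0, "claw": 0.6}, {"dx": 0, "dy": 0, "dz": -0.4, "rx": 0, "ry": 0, "rz": 0, "claw": 0.6}, {"dx": 0, "dy": 0, "dz": -0.7, "rx": 0, "ry": 0, "rz": 0, "claw": 0.5}]'

```text
t: 6.02
tool_pos: [0.5082, -0.069, 0.2464]
tool_rot: [1.0, 0.013, -0.002, 0.0]
contact_force: [0.2, 0.1, -0.3]
gripper_width: 0.447
grasp_force: 0.0
```

```bash
python3 go.py 456 91 186 0.5
```

```text
t 6.03 pos [508.2 -69.  246.4] hd 1.49 w 38.9 gf 0.0 F [ 0.2  0.1 -0.3]
dx dy dz [-0.956 -3.226  1.209] rz 0.25 tilt units [ 0.01  0.05 -0.  ] q [ 0.18  0.38 -0.47 -0.   -0.73  1.42]
```

Call:
drive_tool --motion '[{"dx": -0.24, "dy": -0.8, "dz": 0, "rx": 0, "ry": 0, "rz": 0, "claw": 0.45}, {"dx": -0.24, "dy": -0.8, "dz": 0, "rx": 0, "ry": 0, "rz": 0, "claw": 0.45}, {"dx": -0.24, "dy": -0.8, "dz": 0, "rx": 0, "ry": 0, "rz": 0, "claw": 0.45}, {"dx": -0.24, "dy": -0.83, "dz": 0.2, "rx": 0, "ry": 0, "rz": 0, "claw": 0.45}, {"dx": 0, "dy": 0, "dz": 0.5, "rx": 0, "ry": 0, "rz": 0, "claw": 0.45}, {"dx": 0, "dy": 0, "dz": 0.3, "rx": 0, "ry": 0, "rz": 0, "claw": 0.45}, {"dx": 0, "dy": 0, "dz": 0.2, "rx": 0, "ry": 0, "rz": 0, "claw": 0.45}, {"dx": 0, "dy": 0, "dz": 0, "rx": 0, "ry": 0, "rz": 0, "claw": 0.45}]'

```text
t: 7.02
tool_pos: [0.4564, 0.0912, 0.1863]
tool_rot: [1.0, 0.013, -0.001, 0.0]
contact_force: [-0.5, 0.3, -0.4]
gripper_width: 0.552
grasp_force: 0.0
```

```bash
python3 go.py 456 91 186 1.5; python3 - <<'E'
from h import *
o=shot()
cv2.imwrite('pics/s3.png',cv2.resize(o['side'][140:340,130:410],None,fx=2.5,fy=2.5)[...,::-1])
E
```

```text
t 7.03 pos [456.4  91.2 186.3] hd 1.49 w 48.0 gf 0.0 F [-0.5  0.3 -0.4]
dx dy dz [-0.007  0.003  0.007] rz -0.0 tilt units [0.01 0.02 0.  ] q [ 0.55  0.42 -0.64  0.   -0.52  1.05]
```

View pics/s3.png

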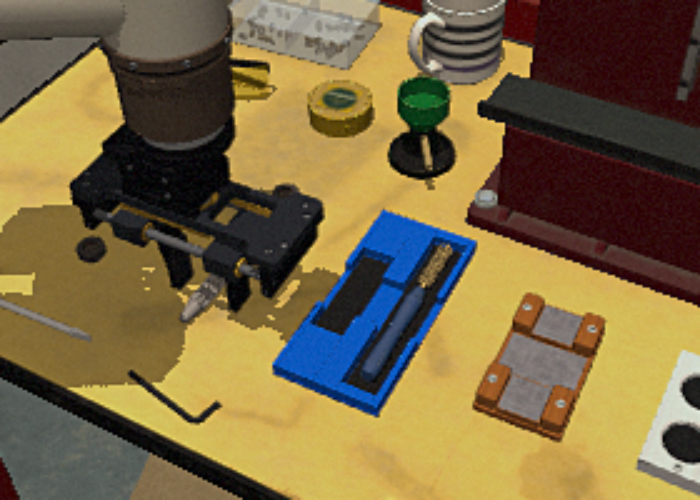

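The brush lies flat in the long groove (crop 410,310). The fingers straddle the chamfer tool (205,295).

Call:
drive_tool --motion '[{"dx": 0, "dy": 0, "dz": 0, "rx": 0, "ry": 0, "rz": 0, "claw": 1}, {"dx": 0, "dy": 0, "dz": 0, "rx": 0, "ry": 0, "rz": 0, "claw": 1}, {"dx": 0, "dy": 0, "dz": 0, "rx": 0, "ry": 0, "rz": 0, "claw": 1}, {"dx": 0, "dy": 0, "dz": 0, "rx": 0, "ry": 0, "rz": 0, "claw": 1}, {"dx": 0, "dy": 0, "dz": 0, "rx": 0, "ry": 0, "rz": 0, "claw": 1}, {"dx": 0, "dy": 0, "dz": -0.5, "rx": 0, "ry": 0, "rz": 0, "claw": 1}, {"dx": 0, "dy": 0, "dz": -0.5, "rx": 0, "ry": 0, "rz": 0, "claw": 1}, {"dx": 0.32, "dy": 0.74, "dz": 0, "rx": 0, "ry": 0, "rz": 0, "claw": 1}, {"dx": 0.32, "dy": 0.74, "dz": 0, "rx": 0, "ry": 0, "rz": 0, "claw": 1}, {"dx": 0.33, "dy": 0.75, "dz": 0, "rx": 0, "ry": 0, "rz": 0, "claw": 1}, {"dx": 0, "dy": 0, "dz": 0.3, "rx": 0, "ry": 0, "rz": 0, "claw": 1}, {"dx": 0, "dy": 0, "dz": 0, "rx": 0, "ry": 0, "rz": 0, "claw": 1}]' --newtons 20

```text
t: 8.62
tool_pos: [0.5068, -0.019, 0.2201]
tool_rot: [1.0, 0.013, -0.002, 0.0]
contact_force: [-0.4, 0.0, -0.8]
gripper_width: 0.144
grasp_force: 19.9
```

```bash
python3 go.py 508 -18.8 191 1.5
```

```text
t 8.62 pos [506.8 -19.  220.1] hd 1.46 w 12.5 gf 19.932249784469604 F [-0.4  0.  -0.8]
dx dy dz [ 0.027 -0.004  0.583] rz -0.01 tilt units [0.01 0.06 0.  ] q [ 0.28  0.41 -0.51 -0.   -0.66  1.31]
```

Call:
drive_tool --motion '[{"dx": 0.02, "dy": 0, "dz": 0.32, "rx": 0, "ry": 0, "rz": 0, "claw": 1}, {"dx": 0, "dy": 0, "dz": 0.16, "rx": 0, "ry": 0, "rz": 0, "claw": 1}, {"dx": 0, "dy": 0, "dz": 0.1, "rx": 0, "ry": 0, "rz": 0, "claw": 1}, {"dx": 0, "dy": 0, "dz": 0, "rx": 0, "ry": 0, "rz": 0, "claw": 0.6}, {"dx": 0, "dy": 0, "dz": 0, "rx": 0, "ry": 0, "rz": 0, "claw": 0.6}, {"dx": 0, "dy": 0, "dz": 0, "rx": 0, "ry": 0, "rz": 0, "claw": 0.6}, {"dx": 0, "dy": 0, "dz": -0.4, "rx": 0, "ry": 0, "rz": 0, "claw": 0.6}, {"dx": 0, "dy": 0, "dz": -0.7, "rx": 0, "ry": 0, "rz": 0, "claw": 0.5}]'

```text
t: 9.62
tool_pos: [0.5084, -0.0189, 0.2476]
tool_rot: [1.0, 0.013, -0.002, 0.0]
contact_force: [1.4, -0.2, -0.0]
gripper_width: 0.451
grasp_force: 0.0
```

```bash
python3 go.py 583 93.5 189.5 1.5
```

```text
t 9.62 pos [508.4 -18.9 247.6] hd 1.49 w 39.2 gf 0.0 F [ 1.4 -0.2 -0. ]
dx dy dz [ 1.553 -2.21   1.155] rz -0.0 tilt units [ 0.01  0.04 -0.  ] q [ 0.28  0.37 -0.48 -0.   -0.73  1.31]
```

Call:
drive_tool --motion '[{"dx": 0.5, "dy": -0.7, "dz": 0, "rx": 0, "ry": 0, "rz": 0, "claw": 0.4}, {"dx": 0.5, "dy": -0.7, "dz": 0, "rx": 0, "ry": 0, "rz": 0, "claw": 0.4}, {"dx": 0.55, "dy": -0.81, "dz": 0.2, "rx": 0, "ry": 0, "rz": 0, "claw": 0.4}, {"dx": 0, "dy": 0, "dz": 0.4, "rx": 0, "ry": 0, "rz": 0, "claw": 0.4}, {"dx": 0, "dy": 0, "dz": 0.35, "rx": 0, "ry": 0, "rz": 0, "claw": 0.4}, {"dx": 0, "dy": 0, "dz": 0.2, "rx": 0, "ry": 0, "rz": 0, "claw": 0.4}, {"dx": 0, "dy": 0, "dz": 0, "rx": 0, "ry": 0, "rz": 0, "claw": 0.4}]'

```text
t: 10.5
tool_pos: [0.5831, 0.0931, 0.1896]
tool_rot: [1.0, 0.013, -0.001, 0.0]
contact_force: [0.8, -0.1, -0.0]
gripper_width: 0.6
grasp_force: 0.0
```

```bash
python3 go.py 583 93.5 189.5 1.5; python3 - <<'E'
from h import *
o=shot()
cv2.imwrite('pics/s4.png',cv2.resize(o['side'][120:320,150:430],None,fx=2.5,fy=2.5)[...,::-1])
E
```

```text
t 10.5 pos [583.1  93.1 189.6] hd 1.47 w 52.2 gf 0.0 F [ 0.8 -0.1 -0. ]
dx dy dz [-0.001 -0.009  0.001] rz -0.01 tilt units [ 0.01  0.02 -0.  ] q [ 0.43  0.56 -0.32  0.   -0.69  1.16]
```

View pics/s4.png

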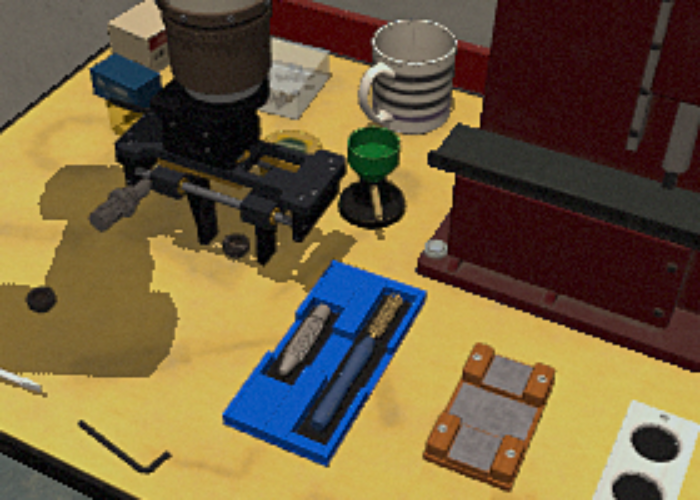

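Both tools lie in their grooves. The fingers straddle the holder at crop (236,245).

Call:
drive_tool --motion '[{"dx": 0, "dy": 0, "dz": 0, "rx": 0, "ry": 0, "rz": 0, "claw": 1}, {"dx": 0, "dy": 0, "dz": 0, "rx": 0, "ry": 0, "rz": 0, "claw": 1}, {"dx": 0, "dy": 0, "dz": 0, "rx": 0, "ry": 0, "rz": 0, "claw": 1}, {"dx": 0, "dy": 0, "dz": 0, "rx": 0, "ry": 0, "rz": 0, "claw": 1}, {"dx": 0, "dy": 0, "dz": -0.5, "rx": 0, "ry": 0, "rz": 0, "claw": 1}, {"dx": 0, "dy": 0, "dz": -0.6, "rx": 0, "ry": 0, "rz": 0, "claw": 1}, {"dx": -0.5, "dy": 0.2, "dz": 0, "rx": 0, "ry": 0, "rz": 0, "claw": 1}, {"dx": -0.5, "dy": 0.7, "dz": 0, "rx": 0, "ry": 0, "rz": 0, "claw": 1}, {"dx": 0, "dy": 0.9, "dz": 0, "rx": 0, "ry": 0, "rz": 0, "claw": 1}, {"dx": 0, "dy": 0.9, "dz": 0, "rx": 0, "ry": 0, "rz": 0, "claw": 1}, {"dx": 0, "dy": 0.9, "dz": 0, "rx": 0, "ry": 0, "rz": 0, "claw": 1}]' --newtons 15

```text
t: 11.98
tool_pos: [0.538, -0.0888, 0.2454]
tool_rot: [1.0, 0.013, 0.0, -0.0]
contact_force: [0.9, -0.7, -0.6]
gripper_width: 0.27
grasp_force: 15.0
```

```bash
python3 go.py 540.6 -306 198.5 1.5
```

```text
t 11.97 pos [538.  -88.8 245.4] hd 1.54 w 23.5 gf 15.001630754923099 F [ 0.9 -0.7 -0.6]
dx dy dz [-0.066  4.344  0.938] rz 0.01 tilt units [-0. -0.  0.] q [ 0.13  0.42 -0.39  0.   -0.76  1.46]
```

Call:
drive_tool --motion '[{"dx": -0.02, "dy": 0.9, "dz": 0, "rx": 0, "ry": 0, "rz": 0, "claw": 1}, {"dx": -0.02, "dy": 0.9, "dz": 0, "rx": 0, "ry": 0, "rz": 0, "claw": 1}, {"dx": -0.02, "dy": 0.9, "dz": 0, "rx": 0, "ry": 0, "rz": 0, "claw": 1}, {"dx": 0, "dy": 0.9, "dz": 0, "rx": 0, "ry": 0, "rz": 0, "claw": 1}, {"dx": 0, "dy": 0.7, "dz": 0, "rx": 0, "ry": 0, "rz": 0, "claw": 1}, {"dx": 0, "dy": 0, "dz": 0.4, "rx": 0, "ry": 0, "rz": 0, "claw": 1}, {"dx": 0, "dy": 0, "dz": 0, "rx": 0, "ry": 0, "rz": 0, "claw": 1}]'

```text
t: 12.85
tool_pos: [0.5399, -0.3028, 0.2235]
tool_rot: [1.0, 0.013, -0.002, -0.001]
contact_force: [0.3, -0.4, 0.1]
gripper_width: 0.273
grasp_force: 15.0
```

```bash
python3 go.py 540.6 -306 198.5 1.5
```

```text
t 12.85 pos [ 539.9 -302.8  223.5] hd 1.44 w 23.7 gf 15.000087983353296 F [ 0.3 -0.4  0.1]
dx dy dz [0.015 0.065 0.499] rz -0.02 tilt units [-0.02  0.06 -0.  ] q [-0.25  0.55 -0.22 -0.   -0.8   1.85]
```

Call:
drive_tool --motion '[{"dx": 0.01, "dy": 0.06, "dz": 0.2, "rx": 0, "ry": 0, "rz": 0, "claw": 1}, {"dx": 0, "dy": 0, "dz": 0.2, "rx": 0, "ry": 0, "rz": 0, "claw": 1}, {"dx": 0, "dy": 0, "dz": 0.09, "rx": 0, "ry": 0, "rz": 0, "claw": 1}, {"dx": 0, "dy": 0, "dz": 0, "rx": 0, "ry": 0, "rz": 0, "claw": 1}]'

```text
t: 13.35
tool_pos: [0.5414, -0.3053, 0.2003]
tool_rot: [1.0, 0.013, -0.0, -0.0]
contact_force: [1.1, -0.6, 0.1]
gripper_width: 0.268
grasp_force: 15.0
```

```bash
python3 go.py 540.6 -306 198.5 1.5; python3 - <<'E'
from h import *
o=shot()
cv2.imwrite('pics/s5.png',cv2.resize(o['side'][200:400,280:560],None,fx=2.5,fy=2.5)[...,::-1])
E
```

```text
t 13.35 pos [ 541.4 -305.3  200.3] hd 1.54 w 23.3 gf 15.000007244889275 F [ 1.1 -0.6  0.1]
dx dy dz [-0.016  0.014  0.037] rz 0.01 tilt units [-0.    0.01  0.  ] q [-0.25  0.58 -0.23  0.   -0.76  1.85]
```

View pics/s5.png

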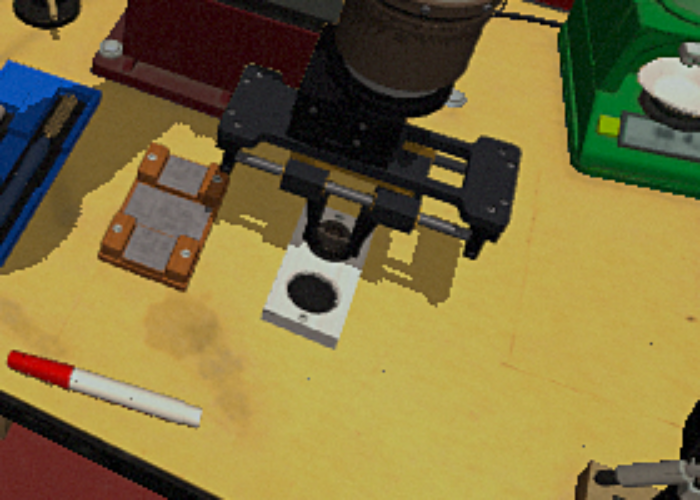

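The holder is centred over the upper well (crop 332,243).

Call:
drive_tool --motion '[{"dx": 0, "dy": 0.01, "dz": 0.04, "rx": 0, "ry": 0, "rz": 0, "claw": 1}, {"dx": 0, "dy": 0, "dz": 0, "rx": 0, "ry": 0, "rz": 0, "claw": 1}, {"dx": 0, "dy": 0, "dz": 0, "rx": 0, "ry": 0, "rz": 0, "claw": 0.5}, {"dx": 0, "dy": 0, "dz": 0, "rx": 0, "ry": 0, "rz": 0, "claw": 0.5}, {"dx": 0, "dy": 0, "dz": 0, "rx": 0, "ry": 0, "rz": 0, "claw": 0.5}, {"dx": 0, "dy": 0, "dz": -0.5, "rx": 0, "ry": 0, "rz": 0, "claw": 0.5}, {"dx": 0, "dy": 0, "dz": -0.7, "rx": 0, "ry": 0, "rz": 0, "claw": 0.4}]'

```text
t: 14.32
tool_pos: [0.5411, -0.3059, 0.2583]
tool_rot: [1.0, 0.013, -0.001, -0.0]
contact_force: [1.2, -0.3, -0.2]
gripper_width: 0.547
grasp_force: 0.0
```

```bash
python3 go.py 445.7 207.4 189.5 1.5
```

```text
t 14.32 pos [ 541.1 -305.9  258.3] hd 1.51 w 47.6 gf 0.0 F [ 1.2 -0.3 -0.2]
dx dy dz [ -1.634 -10.312   1.39 ] rz 0.0 tilt units [-0.01  0.04 -0.  ] q [-0.25  0.51 -0.18 -0.   -0.88  1.85]
```

Call:
drive_tool --motion '[{"dx": -0.15, "dy": -0.9, "dz": 0, "rx": 0, "ry": 0, "rz": 0, "claw": 0.4}, {"dx": -0.15, "dy": -0.95, "dz": 0, "rx": 0, "ry": 0, "rz": 0, "claw": 0.4}, {"dx": -0.15, "dy": -0.95, "dz": 0, "rx": 0, "ry": 0, "rz": 0, "claw": 0.4}, {"dx": -0.15, "dy": -0.95, "dz": 0, "rx": 0, "ry": 0, "rz": 0, "claw": 0.4}, {"dx": -0.15, "dy": -0.95, "dz": 0, "rx": 0, "ry": 0, "rz": 0, "claw": 0.4}, {"dx": -0.15, "dy": -0.95, "dz": 0, "rx": 0, "ry": 0, "rz": 0, "claw": 0.4}, {"dx": -0.15, "dy": -0.95, "dz": 0, "rx": 0, "ry": 0, "rz": 0, "claw": 0.4}, {"dx": -0.15, "dy": -0.95, "dz": 0, "rx": 0, "ry": 0, "rz": 0, "claw": 0.4}, {"dx": -0.15, "dy": -0.95, "dz": 0, "rx": 0, "ry": 0, "rz": 0, "claw": 0.4}, {"dx": -0.15, "dy": -0.95, "dz": 0, "rx": 0, "ry": 0, "rz": 0, "claw": 0.4}, {"dx": -0.13, "dy": -0.86, "dz": 0.3, "rx": 0, "ry": 0, "rz": 0, "claw": 0.4}, {"dx": 0, "dy": 0, "dz": 0.3, "rx": 0, "ry": 0, "rz": 0, "claw": 0.4}]'

```text
t: 15.82
tool_pos: [0.4462, 0.21, 0.2289]
tool_rot: [1.0, 0.015, 0.001, -0.001]
contact_force: [-0.4, 0.1, -0.3]
gripper_width: 0.6
grasp_force: 0.0
```

```bash
python3 go.py 445.7 207.4 189.5 1.5
```

```text
t 15.82 pos [446.2 210.  228.9] hd 1.77 w 52.2 gf 0.0 F [-0.4  0.1 -0.3]
dx dy dz [-0.014  0.053  0.789] rz 0.07 tilt units [-0.02 -0.03  0.  ] q [ 0.77  0.38 -0.53  0.   -0.66  0.83]
```

Call:
drive_tool --motion '[{"dx": 0, "dy": 0.0, "dz": 0.3, "rx": 0, "ry": 0, "rz": 0, "claw": 0.4}, {"dx": 0, "dy": 0, "dz": 0.3, "rx": 0, "ry": 0, "rz": 0, "claw": 0.4}, {"dx": 0, "dy": 0, "dz": 0.15, "rx": 0, "ry": 0, "rz": 0, "claw": 0.4}, {"dx": 0, "dy": 0, "dz": 0, "rx": 0, "ry": 0, "rz": 0, "claw": 0.4}]'

```text
t: 16.32
tool_pos: [0.4464, 0.2071, 0.191]
tool_rot: [1.0, 0.013, -0.0, 0.0]
contact_force: [0.0, 0.7, 0.5]
gripper_width: 0.6
grasp_force: 0.0
```

```bash
python3 go.py 445.7 207.4 189.5 1.5
```

```text
t 16.32 pos [446.4 207.1 191. ] hd 1.51 w 52.2 gf 0.0 F [0.  0.7 0.5]
dx dy dz [-0.013 -0.007  0.03 ] rz 0.0 tilt units [0.01 0.01 0.  ] q [ 0.77  0.44 -0.57  0.   -0.56  0.83]
```

Call:
drive_tool --motion '[{"dx": 0, "dy": 0, "dz": 0.03, "rx": 0, "ry": 0, "rz": 0, "claw": 1}, {"dx": 0, "dy": 0, "dz": 0, "rx": 0, "ry": 0, "rz": 0, "claw": 1}, {"dx": 0, "dy": 0, "dz": 0, "rx": 0, "ry": 0, "rz": 0, "claw": 1}, {"dx": 0, "dy": 0, "dz": 0, "rx": 0, "ry": 0, "rz": 0, "claw": 1}, {"dx": 0, "dy": 0, "dz": 0, "rx": 0, "ry": 0, "rz": 0, "claw": 1}, {"dx": 0, "dy": 0, "dz": -0.5, "rx": 0, "ry": 0, "rz": 0, "claw": 1}, {"dx": 0, "dy": 0, "dz": -0.6, "rx": 0, "ry": 0, "rz": 0, "claw": 1}, {"dx": 0, "dy": 0.6, "dz": 0, "rx": 0, "ry": 0, "rz": 0, "claw": 1}, {"dx": 0.1, "dy": 0.9, "dz": 0, "rx": 0, "ry": 0, "rz": 0, "claw": 1}, {"dx": 0.1, "dy": 0.9, "dz": 0, "rx": 0, "ry": 0, "rz": 0, "claw": 1}, {"dx": 0.1, "dy": 0.9, "dz": 0, "rx": 0, "ry": 0, "rz": 0, "claw": 1}, {"dx": 0, "dy": 0.6, "dz": 0, "rx": 0, "ry": 0, "rz": 0, "claw": 1}]'

```text
t: 17.82
tool_pos: [0.4664, 0.0108, 0.2446]
tool_rot: [1.0, 0.012, -0.0, 0.0]
contact_force: [0.3, 0.4, 0.1]
gripper_width: 0.269
grasp_force: 15.0
```

```bash
python3 go.py 490.3 -305.8 198.5 1.5
```

```text
t 17.82 pos [466.4  10.8 244.6] hd 1.43 w 23.4 gf 14.999351394811242 F [0.3 0.4 0.1]
dx dy dz [0.321 6.343 0.923] rz -0.02 tilt units [0. 0. 0.] q [ 0.37  0.31 -0.58 -0.   -0.68  1.22]
```

Call:
drive_tool --motion '[{"dx": 0.04, "dy": 0.8, "dz": 0, "rx": 0, "ry": 0, "rz": 0, "claw": 1}, {"dx": 0.04, "dy": 0.9, "dz": 0, "rx": 0, "ry": 0, "rz": 0, "claw": 1}, {"dx": 0.05, "dy": 0.9, "dz": 0, "rx": 0, "ry": 0, "rz": 0, "claw": 1}, {"dx": 0.05, "dy": 0.9, "dz": 0, "rx": 0, "ry": 0, "rz": 0, "claw": 1}, {"dx": 0.05, "dy": 0.9, "dz": 0, "rx": 0, "ry": 0, "rz": 0, "claw": 1}, {"dx": 0.05, "dy": 0.9, "dz": 0, "rx": 0, "ry": 0, "rz": 0, "claw": 1}, {"dx": 0.04, "dy": 0.7, "dz": 0, "rx": 0, "ry": 0, "rz": 0, "claw": 1}, {"dx": 0, "dy": 0.3, "dz": 0, "rx": 0, "ry": 0, "rz": 0, "claw": 1}, {"dx": 0, "dy": 0, "dz": 0.4, "rx": 0, "ry": 0, "rz": 0, "claw": 1}, {"dx": 0, "dy": 0, "dz": 0.2, "rx": 0, "ry": 0, "rz": 0, "claw": 1}, {"dx": 0, "dy": 0, "dz": 0, "rx": 0, "ry": 0, "rz": 0, "claw": 1}]'

```text
t: 19.2
tool_pos: [0.4905, -0.3013, 0.2139]
tool_rot: [1.0, 0.014, -0.001, -0.0]
contact_force: [0.1, -0.0, 0.4]
gripper_width: 0.267
grasp_force: 15.0
```

```bash
python3 go.py 490.3 -305.8 198.5 1.5
```

```text
t 19.2 pos [ 490.5 -301.3  213.9] hd 1.55 w 23.2 gf 14.998188917245088 F [ 0.1 -0.   0.4]
dx dy dz [-0.007  0.091  0.309] rz 0.01 tilt units [-0.01  0.03 -0.  ] q [-0.27  0.51 -0.34 -0.   -0.73  1.87]
```

Call:
drive_tool --motion '[{"dx": 0, "dy": 0.09, "dz": 0, "rx": 0, "ry": 0, "rz": 0, "claw": 1}, {"dx": 0, "dy": 0, "dz": 0.15, "rx": 0, "ry": 0, "rz": 0, "claw": 1}, {"dx": 0, "dy": 0, "dz": 0.15, "rx": 0, "ry": 0, "rz": 0, "claw": 1}, {"dx": 0, "dy": 0, "dz": 0, "rx": 0, "ry": 0, "rz": 0, "claw": 1}]'

```text
t: 19.7
tool_pos: [0.4905, -0.3062, 0.1989]
tool_rot: [1.0, 0.013, -0.001, -0.0]
contact_force: [0.4, -0.2, -0.6]
gripper_width: 0.272
grasp_force: 15.0
```

```bash
python3 go.py 490.3 -305.8 198.5 1.5
```

```text
t 19.7 pos [ 490.5 -306.2  198.9] hd 1.5 w 23.7 gf 14.998183648924908 F [ 0.4 -0.2 -0.6]
dx dy dz [-0.004 -0.009  0.007] rz 0.0 tilt units [-0.01  0.03 -0.  ] q [-0.28  0.53 -0.35 -0.   -0.7   1.88]
```

Call:
drive_tool --motion '[{"dx": 0, "dy": 0, "dz": 0, "rx": 0, "ry": 0, "rz": 0, "claw": 0.5}, {"dx": 0, "dy": 0, "dz": 0, "rx": 0, "ry": 0, "rz": 0, "claw": 0.5}, {"dx": 0, "dy": 0, "dz": 0, "rx": 0, "ry": 0, "rz": 0, "claw": 0.5}, {"dx": 0, "dy": 0, "dz": -0.5, "rx": 0, "ry": 0, "rz": 0, "claw": 0.5}, {"dx": 0, "dy": 0, "dz": -0.8, "rx": 0, "ry": 0, "rz": 0, "claw": 0.4}, {"dx": 0, "dy": -0.7, "dz": 0, "rx": 0, "ry": 0, "rz": 0, "claw": 0.3}, {"dx": 0, "dy": -0.95, "dz": 0, "rx": 0, "ry": 0, "rz": 0, "claw": 0.3}, {"dx": 0, "dy": -0.95, "dz": 0, "rx": 0, "ry": 0, "rz": 0, "claw": 0.3}, {"dx": 0, "dy": -0.95, "dz": 0, "rx": 0, "ry": 0, "rz": 0, "claw": 0.3}, {"dx": 0, "dy": -0.95, "dz": 0, "rx": 0, "ry": 0, "rz": 0, "claw": 0.3}, {"dx": 0, "dy": -0.95, "dz": 0, "rx": 0, "ry": 0, "rz": 0, "claw": 0.3}, {"dx": 0, "dy": -0.95, "dz": 0, "rx": 0, "ry": 0, "rz": 0, "claw": 0.3}]'

```text
t: 21.2
tool_pos: [0.4823, 0.0151, 0.2651]
tool_rot: [1.0, 0.013, 0.0, -0.0]
contact_force: [-0.1, -0.2, -0.1]
gripper_width: 0.696
grasp_force: 0.0
```

```bash
python3 go.py 579 217.5 188 1.5
```

```text
t 21.2 pos [482.3  15.1 265.1] hd 1.52 w 60.5 gf 0.0 F [-0.1 -0.2 -0.1]
dx dy dz [ 2.04  -3.996  1.546] rz 0.0 tilt units [-0.   -0.01  0.  ] q [ 0.37  0.3  -0.52  0.   -0.74  1.23]
```

Call:
drive_tool --motion '[{"dx": 0.41, "dy": -0.8, "dz": 0, "rx": 0, "ry": 0, "rz": 0, "claw": 0.3}, {"dx": 0.41, "dy": -0.8, "dz": 0, "rx": 0, "ry": 0, "rz": 0, "claw": 0.3}, {"dx": 0.41, "dy": -0.8, "dz": 0, "rx": 0, "ry": 0, "rz": 0, "claw": 0.3}, {"dx": 0.41, "dy": -0.8, "dz": 0, "rx": 0, "ry": 0, "rz": 0, "claw": 0.3}, {"dx": 0.4, "dy": -0.7, "dz": 0, "rx": 0, "ry": 0, "rz": 0, "claw": 0.3}, {"dx": 0, "dy": 0, "dz": 0.3, "rx": 0, "ry": 0, "rz": 1, "claw": 0.3}, {"dx": 0, "dy": 0, "dz": 0.3, "rx": 0, "ry": 0, "rz": 1, "claw": 0.3}, {"dx": 0, "dy": 0, "dz": 0, "rx": 0, "ry": 0, "rz": 0.35, "claw": 0.3}, {"dx": 0, "dy": 0, "dz": 0, "rx": 0, "ry": 0, "rz": 0, "claw": 0.3}]'

```text
t: 22.32
tool_pos: [0.5795, 0.2112, 0.2354]
tool_rot: [0.998, -0.068, 0.0, -0.0]
contact_force: [-0.6, 0.3, 0.9]
gripper_width: 0.702
grasp_force: 0.0
```

```bash
python3 go.py 579 217.5 188 -7.9
```

```text
t 22.32 pos [579.5 211.2 235.4] hd -7.84 w 61.1 gf 0.0 F [-0.6  0.3  0.9]
dx dy dz [-0.029 -0.124  0.948] rz 0.01 tilt units [-0.01 -0.01  0.  ] q [ 0.61  0.53 -0.22  0.   -0.82  0.82]
```

Call:
drive_tool --motion '[{"dx": -0.03, "dy": -0.12, "dz": 0.3, "rx": 0, "ry": 0, "rz": 0, "claw": 0.3}, {"dx": 0, "dy": 0, "dz": 0.35, "rx": 0, "ry": 0, "rz": 0, "claw": 0.3}, {"dx": 0, "dy": 0, "dz": 0.33, "rx": 0, "ry": 0, "rz": 0, "claw": 0.3}, {"dx": 0, "dy": 0, "dz": 0, "rx": 0, "ry": 0, "rz": 0, "claw": 0.3}]'

```text
t: 22.82
tool_pos: [0.5784, 0.2171, 0.1839]
tool_rot: [0.998, -0.069, -0.001, 0.001]
contact_force: [-0.5, -0.4, 0.2]
gripper_width: 0.7
grasp_force: 0.0
```

```bash
python3 go.py 579 217.5 186 -7.9; python3 - <<'E'
from h import *
o=shot()
a=cv2.resize(o['side'][130:250,130:290],None,fx=5,fy=5); 
cv2.imwrite('pics/s6.png',a[...,::-1])
E
```

```text
t 22.82 pos [578.4 217.1 183.9] hd -7.88 w 60.9 gf 0.0 F [-0.5 -0.4  0.2]
dx dy dz [ 0.011 -0.009 -0.042] rz 0.0 tilt units [0.03 0.03 0.  ] q [ 0.62  0.6  -0.25  0.   -0.72  0.81]
```

View pics/s6.png

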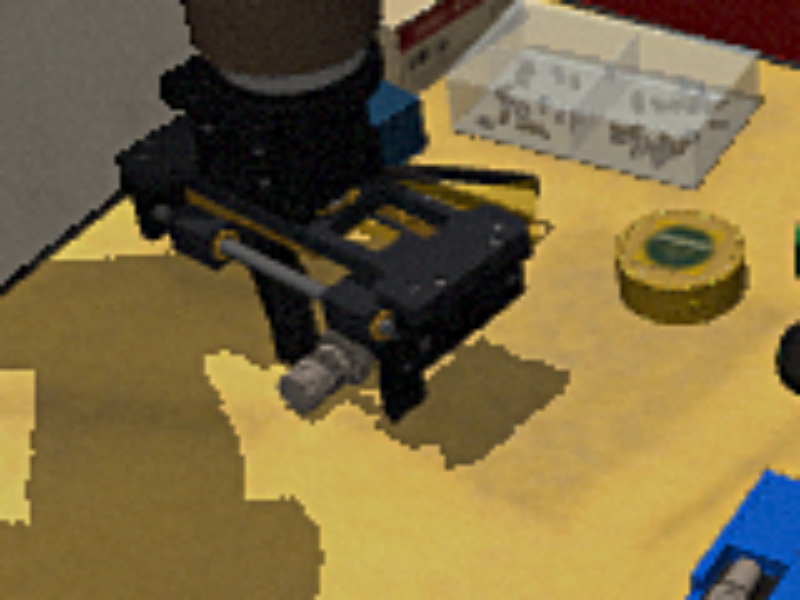

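The fingers straddle the die at its ring (crop 350,358), with one finger either side.

Call:
drive_tool --motion '[{"dx": 0, "dy": 0, "dz": -0.04, "rx": 0, "ry": 0, "rz": 0, "claw": 1}, {"dx": 0, "dy": 0, "dz": 0, "rx": 0, "ry": 0, "rz": 0, "claw": 1}, {"dx": 0, "dy": 0, "dz": 0, "rx": 0, "ry": 0, "rz": 0, "claw": 1}, {"dx": 0, "dy": 0, "dz": 0, "rx": 0, "ry": 0, "rz": 0, "claw": 1}, {"dx": 0, "dy": 0, "dz": 0, "rx": 0, "ry": 0, "rz": 0, "claw": 1}, {"dx": 0, "dy": 0, "dz": -0.3, "rx": 0, "ry": 0, "rz": 0, "claw": 1}, {"dx": 0, "dy": 0, "dz": -0.5, "rx": 0, "ry": 0, "rz": 0, "claw": 1}, {"dx": 0, "dy": 0, "dz": -0.4, "rx": 0, "ry": 0, "rz": -0.7, "claw": 1}, {"dx": 0, "dy": 0, "dz": 0, "rx": 0, "ry": 0, "rz": -1, "claw": 1}, {"dx": 0, "dy": 0, "dz": 0, "rx": 0, "ry": 0, "rz": -1, "claw": 1}, {"dx": 0, "dy": 0, "dz": 0, "rx": 0, "ry": 0, "rz": 0, "claw": 1}]' --newtons 40

```text
t: 24.3
tool_pos: [0.5784, 0.2171, 0.2482]
tool_rot: [1.0, 0.025, -0.0, 0.0]
contact_force: [0.5, 0.4, -1.1]
gripper_width: 0.337
grasp_force: 40.0
```

```bash
python3 go.py 509.8 -182 195 3
```

```text
t 24.3 pos [578.4 217.1 248.2] hd 2.85 w 29.3 gf 39.99908555299044 F [ 0.5  0.4 -1.1]
dx dy dz [-1.767  7.903  1.065] rz -0.04 tilt units [0. 0. 0.] q [ 0.62  0.52 -0.2  -0.   -0.85  1.  ]
```

Call:
drive_tool --motion '[{"dx": -0.4, "dy": 0.4, "dz": 0, "rx": 0, "ry": 0, "rz": 0, "claw": 1}, {"dx": -0.4, "dy": 0.7, "dz": 0, "rx": 0, "ry": 0, "rz": 0, "claw": 1}, {"dx": -0.4, "dy": 0.8, "dz": 0, "rx": 0, "ry": 0, "rz": 0, "claw": 1}, {"dx": -0.4, "dy": 0.8, "dz": 0, "rx": 0, "ry": 0, "rz": 0, "claw": 1}, {"dx": -0.17, "dy": 0.8, "dz": 0, "rx": 0, "ry": 0, "rz": 0, "claw": 1}, {"dx": 0, "dy": 0.8, "dz": 0, "rx": 0, "ry": 0, "rz": 0, "claw": 1}, {"dx": 0, "dy": 0.8, "dz": 0, "rx": 0, "ry": 0, "rz": 0, "claw": 1}, {"dx": 0, "dy": 0.8, "dz": 0, "rx": 0, "ry": 0, "rz": 0, "claw": 1}, {"dx": 0, "dy": 0.8, "dz": 0, "rx": 0, "ry": 0, "rz": 0, "claw": 1}, {"dx": 0, "dy": 0.8, "dz": 0, "rx": 0, "ry": 0, "rz": 0, "claw": 1}, {"dx": 0, "dy": 0.4, "dz": 0, "rx": 0, "ry": 0, "rz": 0, "claw": 1}, {"dx": 0, "dy": 0, "dz": 0, "rx": 0, "ry": 0, "rz": 0, "claw": 1}]'

```text
t: 25.8
tool_pos: [0.5101, -0.183, 0.2479]
tool_rot: [1.0, 0.024, -0.0, 0.0]
contact_force: [-0.4, 0.6, -2.8]
gripper_width: 0.343
grasp_force: 40.0
```

```bash
python3 go.py 509.8 -182 195 3; python3 - <<'E'
from h import *
o=shot()
a=cv2.resize(o['side'][180:340,260:460],None,fx=3.75,fy=3.75); 
cv2.imwrite('pics/s7.png',a[...,::-1])
E
```

```text
t 25.8 pos [ 510.1 -183.   247.9] hd 2.7 w 29.8 gf 39.99931801110506 F [-0.4  0.6 -2.8]
dx dy dz [-0.004 -0.02   1.057] rz -0.08 tilt units [ 0.  0. -0.] q [-0.05  0.41 -0.4   0.   -0.76  1.66]
```

View pics/s7.png

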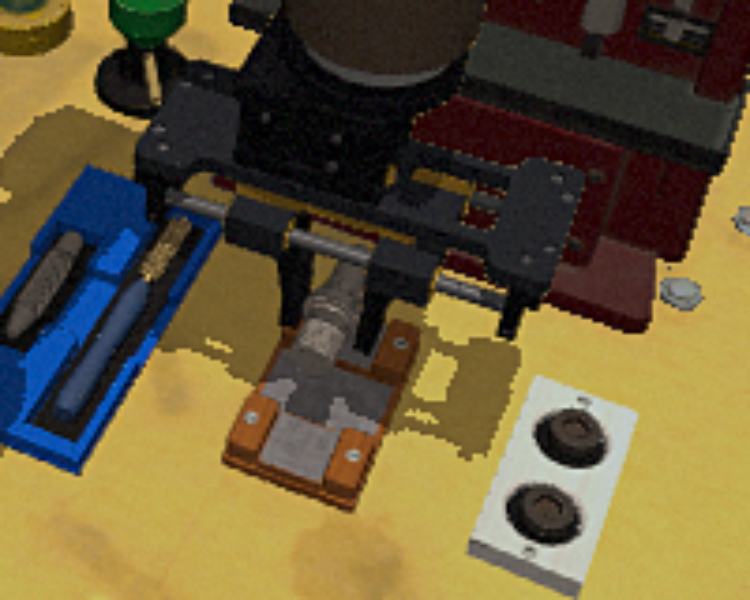

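Both holders sit upright in the wells (crop 572,432 and 545,510), and the die hangs above the cradle with its ring over the gap. I'll lower it now.

Call:
drive_tool --motion '[{"dx": 0, "dy": -0.02, "dz": 0.3, "rx": 0, "ry": 0, "rz": -0.08, "claw": 1}, {"dx": 0, "dy": 0, "dz": 0.3, "rx": 0, "ry": 0, "rz": 0, "claw": 1}, {"dx": 0, "dy": 0, "dz": 0.2, "rx": 0, "ry": 0, "rz": 0, "claw": 1}, {"dx": 0, "dy": 0, "dz": 0.15, "rx": 0, "ry": 0, "rz": 0, "claw": 1}, {"dx": 0, "dy": 0, "dz": 0, "rx": 0, "ry": 0, "rz": 0, "claw": 1}]'

```text
t: 26.52
tool_pos: [0.5101, -0.1806, 0.1994]
tool_rot: [1.0, 0.028, -0.001, -0.0]
contact_force: [0.2, -0.7, -1.8]
gripper_width: 0.338
grasp_force: 40.0
```

```bash
python3 go.py 509.8 -182 194.5 3
```

```text
t 26.52 pos [ 510.1 -180.6  199.4] hd 3.23 w 29.4 gf 39.99938456341624 F [ 0.2 -0.7 -1.8]
dx dy dz [-0.008  0.027  0.099] rz 0.06 tilt units [-0.    0.02  0.  ] q [-0.04  0.48 -0.44 -0.   -0.65  1.67]
```

Call:
drive_tool --motion '[{"dx": 0, "dy": 0.03, "dz": 0.04, "rx": 0, "ry": 0, "rz": 0, "claw": 1}, {"dx": 0, "dy": 0, "dz": 0.04, "rx": 0, "ry": 0, "rz": 0, "claw": 1}, {"dx": 0, "dy": 0, "dz": 0, "rx": 0, "ry": 0, "rz": 0, "claw": 1}, {"dx": 0, "dy": 0, "dz": 0, "rx": 0, "ry": 0, "rz": 0, "claw": 1}]'

```text
t: 27.02
tool_pos: [0.5104, -0.1822, 0.1964]
tool_rot: [1.0, 0.028, 0.0, 0.0]
contact_force: [0.2, -0.7, -1.1]
gripper_width: 0.344
grasp_force: 40.0
```

```bash
python3 go.py 509.8 -182 194.5 3
```

```text
t 27.02 pos [ 510.4 -182.2  196.4] hd 3.23 w 29.9 gf 39.999342542141676 F [ 0.2 -0.7 -1.1]
dx dy dz [-0.011 -0.006  0.039] rz 0.06 tilt units [ 0.   -0.01  0.  ] q [-0.04  0.49 -0.44  0.   -0.64  1.67]
```

Contact is just starting, so I'll lower about 1 mm more, then release to 52 mm and lift.

Call:
drive_tool --motion '[{"dx": 0, "dy": 0, "dz": 0.03, "rx": 0, "ry": 0, "rz": 0, "claw": 1}, {"dx": 0, "dy": 0, "dz": 0, "rx": 0, "ry": 0, "rz": 0, "claw": 1}, {"dx": 0, "dy": 0, "dz": 0, "rx": 0, "ry": 0, "rz": 0, "claw": 0.4}, {"dx": 0, "dy": 0, "dz": 0, "rx": 0, "ry": 0, "rz": 0, "claw": 0.4}, {"dx": 0, "dy": 0, "dz": 0, "rx": 0, "ry": 0, "rz": 0, "claw": 0.4}, {"dx": 0, "dy": 0, "dz": -0.4, "rx": 0, "ry": 0, "rz": 0, "claw": 0.4}, {"dx": 0, "dy": 0, "dz": -0.8, "rx": 0, "ry": 0, "rz": 0, "claw": 0.4}, {"dx": 0, "dy": 0, "dz": -1, "rx": 0, "ry": 0, "rz": 0, "claw": 0.4}, {"dx": -1, "dy": 0, "dz": -0.6, "rx": 0, "ry": 0, "rz": 0, "claw": 0.4}, {"dx": -1, "dy": 0, "dz": -0.6, "rx": 0, "ry": 0, "rz": 0, "claw": 0.4}, {"dx": 0, "dy": 0, "dz": 0, "rx": 0, "ry": 0, "rz": 0, "claw": 0.4}]'

```text
t: 28.4
tool_pos: [0.4079, -0.188, 0.3673]
tool_rot: [1.0, 0.028, 0.003, 0.0]
contact_force: [1.1, -0.2, -0.4]
gripper_width: 0.598
grasp_force: 0.0
```

Call:
drive_tool --motion '[{"dx": 0, "dy": -1, "dz": 0, "rx": 0, "ry": 0, "rz": 0, "claw": 0.4}, {"dx": 0, "dy": -1, "dz": 0, "rx": 0, "ry": 0, "rz": 0, "claw": 0.4}, {"dx": 0, "dy": -1, "dz": 0, "rx": 0, "ry": 0, "rz": 0, "claw": 0.4}, {"dx": 0, "dy": -1, "dz": 0, "rx": 0, "ry": 0, "rz": 0, "claw": 0.4}, {"dx": 0, "dy": -1, "dz": 0, "rx": 0, "ry": 0, "rz": 0, "claw": 0.4}, {"dx": 0, "dy": -1, "dz": 0, "rx": 0, "ry": 0, "rz": 0, "claw": 0.4}, {"dx": 0, "dy": -1, "dz": 0, "rx": 0, "ry": 0, "rz": 0, "claw": 0.4}, {"dx": 0, "dy": -1, "dz": 0, "rx": 0, "ry": 0, "rz": 0, "claw": 0.4}, {"dx": 0, "dy": -1, "dz": 0, "rx": 0, "ry": 0, "rz": 0, "claw": 0.4}, {"dx": 0, "dy": -1, "dz": 0, "rx": 0, "ry": 0, "rz": 0, "claw": 0.4}, {"dx": 0, "dy": 0, "dz": 0, "rx": 0, "ry": 0, "rz": 0, "claw": 0.4}, {"dx": 0, "dy": 0, "dz": 0, "rx": 0, "ry": 0, "rz": 0, "claw": 0.4}]'

```text
t: 29.9
tool_pos: [0.3823, 0.3116, 0.3637]
tool_rot: [1.0, 0.028, -0.001, 0.001]
contact_force: [-0.6, 0.5, 0.4]
gripper_width: 0.599
grasp_force: 0.0
```

```bash
python3 - <<'E'
from h import *
o=shot()
a=cv2.resize(o['side'][200:350,230:450],None,fx=3,fy=3);b=cv2.resize(o['top'][190:280,280:430],None,fx=3,fy=3)
c=np.zeros((450,a.shape[1],3),np.uint8);c=a
cv2.imwrite('pics/f1.png',c[...,::-1]);cv2.imwrite('pics/f2.png',cv2.resize(o['top'][190:280,280:430],None,fx=5,fy=5)[...,::-1])
E
```

```text
(no output)
```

View pics/f1.png

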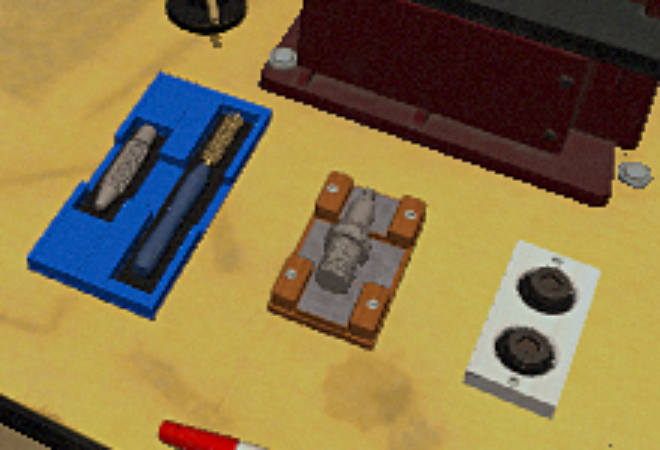

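View pics/f2.png

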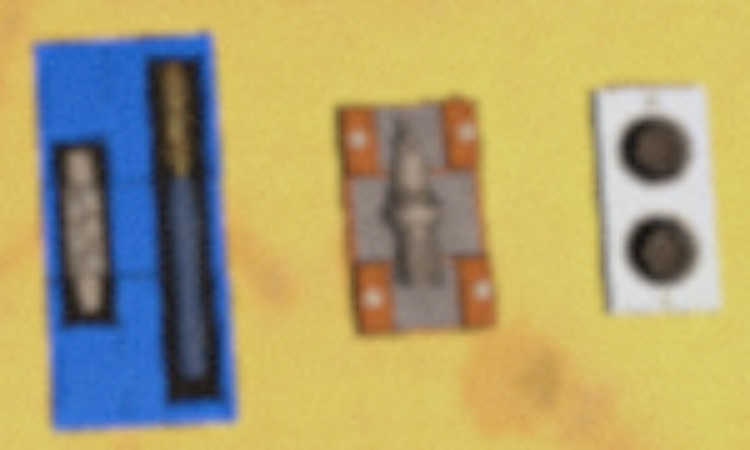

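Everything is in place. The holders are centred in the wells (655,150 and 661,248). The die's ring is in the gap (415,212). The brush (180,220) and chamfer tool (85,230) lie in their grooves.

```bash
python3 -c "
from cell import workorder;print(workorder.job_done())"
```

```text
the job is handed in; nothing more can be done
None
```

I placed all five parts where they belong, left the powder trickler and wax tin alone, and handed the job in at about 30 s of the 122 s allowed. The final pictures showed every part in place, but the hand-in returned no verdict.

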